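# Check a trigger clamp for tightness on a glued drawer

## Task

Check that the trigger clamp with the long bar, on the front of the drawer, is still tight: with the outside of the fingers push its upright black trigger lever in towards the fixed grip behind it until it comes up hard against its stop, short of the grip, keep it there for about a second without forcing it, then let it spring right back out. Only push the lever: do not take it between the fingers and do not squeeze it against the grip. Leave the other trigger clamp's lever out and everything on the bench and in the drawer where it is.

Things in the scene. Friction and masses are not known exactly. Their poses are not given: they have to be found in the camera images.
- drawer: Plywood drawer box, 360 (x) by 500 (y) by 100 mm high, open on top, fixed on the bench. Origin: centre of its underside; x points from its front wall (robot side) to the back. Walls 12 mm, with a 20 mm strip being glued inside the front wall. Over that wall stand three clamps about 150 mm apart, in any order: two trigger clamps and a screw clamp.
- long_clamp: The trigger clamp to check: the one with the LONG bar (460 mm). Fixed to the drawer. Origin at bench level under the front wall's outer face; x runs along the bar into the drawer, the way the lever is pressed; z up. Bar top 132 mm, jaws and head up to 140 mm, a release tab at x 50 to 64 mm up to 155 mm above the bench. Above that, the space in front of the lever (smaller x) is free.
- long_clamp_lever (a joint): Black trigger lever of the long-bar clamp, rad: 0 = let out (leaning 0.14 rad away from the grip), grows as it is pressed along the clamp's x. It springs back: 1 to 2 N at the finger at first, about 3 N at the end. It comes up hard on its stop at 0.28 rad (about 20 mm of movement at the finger), some 25 mm short of the grip. A firm check is about 10 N; over 40 N is forcing it.
- long_clamp_lever_face (a point): Middle of the front face (the side away from the grip) of the long-bar clamp's lever: the place to press, 65 mm from the pivot. When let out it is 195 mm above the bench, 70 mm along x from the clamp's origin. Site x: towards the grip, z: up along the lever. The lever is 22 mm wide, 14 mm thick, its top 30 mm above this point; pivot at clamp x 86 mm, 132 mm above the bench.
- long_clamp_grip: Fixed grey grip of the long-bar clamp, behind the lever, 27 mm wide. Origin and axes as long_clamp: front face at x about 128 mm, back about 170 mm, top 236 mm above the bench. Keep off it: the lever is only pushed, not squeezed against it.
- short_clamp: The other trigger clamp on the drawer, of the same make and with the same frame and sizes, but with a SHORT bar (240 mm). Not to be worked.
- short_clamp_lever (a joint): Trigger lever of the short-bar clamp, angle in rad as for the other (0 = let out). Must stay out.
- screw_clamp: Screw clamp (F-clamp) on the same wall, frame as long_clamp, bar 340 mm, top 132 mm above the bench, wooden spindle handle below the bar. Fixed; leave alone.
- glue_bottle: White glue bottle, 62 mm across, 170 mm high, standing in the drawer's back half. Origin: centre of its foot. Leave alone.
- screw_tub: Small clear tub, 72 mm across, 45 mm high, in the drawer's back half. Origin: centre of its foot. Leave alone.
- drill: Cordless drill standing on its battery, 215 mm high, to the right on the bench. Origin: under the battery's foot. Leave alone.
- square: Steel try square, blade 200 mm, lying on the bench at the near right. Leave alone.
- tape_measure: Tape measure, 70 by 36 by 65 mm, at the left on the bench. Leave alone.
- mallet: Wooden mallet lying at the left on the bench, 60 mm high. Leave alone.
- spare_clamp: A spare trigger clamp, bar 300 mm, lying on its side on the bench at the far right, away from the drawer. Origin: under the bar at its fixed-jaw end. Leave alone.

How it is judged:
On the way:
1. the long-bar clamp's lever is held pressed against its stop (within 0.025 rad) by the fingers for half a second (value of joint long_clamp_lever above 0.255 rad and contact force between the fingers and long_clamp_lever above 1 N), for 0.5 s.
At the end, for the whole second after the job is handed in: After at least half a second held at its stop, the long-bar clamp's lever has sprung back out (within 0.03 rad of its rest), the short-bar clamp's lever is out too, and the loose things lie still within 20 mm of where they started (value of joint each of long_clamp_lever, short_clamp_lever below 0.03 rad and distance of each of glue_bottle, screw_tub, drill, square, tape_measure, mallet, spare_clamp from where it was at the start of the episode below 0.02 m and linear speed of each of glue_bottle, screw_tub, drill, square, tape_measure, mallet, spare_clamp below 0.02 m/s); the robot touches nothing.
It fails at once if the lever is forced (over 40 N) (contact force between anything else and long_clamp_lever above 40 N).
It fails at once if the fixed grip is touched or used to squeeze the lever against (contact force between the fingers and long_clamp_grip above 1.5 N).
It fails at once if the lever is taken between the fingers (contact force between the fingers and long_clamp_lever above 1 N and x of the grasp point in the frame of long_clamp_lever_face above 0.001 m and z of the grasp point in the frame of long_clamp_lever_face below 0.03 m).
It fails at once if the lever is pushed with the hand or arm instead of the fingers (contact force between the arm and long_clamp_lever above 3 N).
It fails at once if the short-bar clamp's lever is pressed, or a loose thing is moved or lifted (value of joint short_clamp_lever above 0.06 rad or distance of any of glue_bottle, screw_tub, drill, square, tape_measure, mallet, spare_clamp from where it was at the start of the episode above 0.03 m).
It also fails if it takes over 32 s, if anything falls off the work surface, if the arm or the gripper's body presses on something with over 40 N, if the wrist force passes 120 N, or if a joint passes its speed limit or range.

## Robot

A 7-joint arm with a two-finger parallel gripper is mounted at the origin on the work surface. World frame = base frame: x ahead of the robot, y to its left, z up, the work surface at z = 0. Lengths are in m, angles in rad, forces in N, time in s.
With the tool pointing down it reaches from about 0.4 to 0.9 m from the base axis. Payload 5.5 kg.
Tool frame: the origin (TCP) lies at the very end of the fingers, on their centre line; the grasp point (between the pads) lies 19 mm behind it (robot.hold_point_z is the distance from the TCP to the grasp point, in m); z points along the fingers, y is the direction in which the jaws open and shut (so a half turn about z gives the same grasp; the last joint's range is limited). The gripper opens to 85 mm and grips with 20 to 120 N. Pads are 22 mm wide; open, the fingers measure 114 mm over their backs; the gripper's body (76 mm by 85 mm) begins 54 mm behind the grasp point. The pads swing forward as they close: fully open they stand 13 mm farther back than shut.
Start: joints at [-1.073, 0.501, -0.427, 1.55, 0.221, 1.138, -0.21], TCP at [0.151, 0.632, 0.231] pointing down, gripper open.
Joint ranges: [-2.88, 2.88], [-0.31, 2.03], [-1.54, 1.56], [0.2, 2.42], [-1.41, 4.55], [0.19, 2.02], [-2.57, 2.57]. Speed limits (rad/s): [2.57, 2.57, 3.14, 3.14, 3.14, 3.14, 3.14].

## Interface

Orientations are given as a unit quaternion [w, x, y, z].
In Python, from station import robot, effector, planner, vision, workorder, monitor gives the robot as it stands. Calls block until the motion is done:
- robot.movep(position, orientation): joint-space move of the TCP to a pose.
- robot.move_straight(position, ori=None, v=0.15): straight line of the TCP; ori=None keeps the orientation; v is the mean speed in m/s.
- robot.set_joints(angles): joint-space move.
- effector.gripper_to(opening): opening from 0.0 (shut) to 1.0 (fully open); the grip force is fixed at half the most; returns when the fingers have stopped.
- robot.dwell(seconds).
- planner.ik(position, orientation): joint angles nearest the present ones, or None.
- vision.grab_frame(name): name is "side" or "top"; returns a dict with "image" (420x560x3 uint8, blue, green, red), "fx", "fy", "cx", "cy" (pixels), "distortion" ([k1, k2, p1, p2, k3] as OpenCV has them; the pictures are not rectified), "eye" and "attitude" of the camera in the world. Camera axes: x right, y up, looking along -z (the intrinsics and any distortion apply to the point x, -y, -z); pixel columns grow to the right and rows downward; lengths in m; the calibration is good to about 2 mm. A picture is of the moment at which its call begins. There is no depth.
A pose or a line that the arm cannot do raises robot.MotionError and nothing moves.
- workorder.job_done(): hands the job in, once; it reports no verdict.
Readings, each from a call of its own:
- monitor.get_t(): time.
- monitor.get_joint_positions(): joint angles.
- monitor.get_qd(): joint speeds.
- monitor.get_tau(): joint torques, N m.
- monitor.get_tcp_pos(): TCP position.
- monitor.get_ee_rot(): TCP orientation.
- monitor.get_ft_force(): force on the tool from outside, world axes, zero at the start.
- monitor.get_wrist_torque(): the same for the moment, N m.
- monitor.get_grip_width(): opening from 0.0 (shut) to 1.0 (fully open).
Only numpy, scipy, OpenCV 4.12 (cv2) and the standard library are available. Lean on these libraries where they do the work, as an engineer would, in place of code of your own. Each camera call takes 0.05 s, during which the arm holds its last target.

## Working session

There is one attempt and no reset: what is moved stays moved. The work goes in short steps, each a Python script; the robot and the scene stay as the last script left them, time stands still between calls to the robot, and variables do not carry over. Pictures are saved under pics/ and viewed, and the job is handed in when it is done.

```bash
mkdir -p pics; ls; python3 - <<'E'
from station import robot, effector, planner, vision, workorder, monitor
import cv2
for n in("side","top"):
    f=vision.grab_frame(n); cv2.imwrite(f"pics/{n}0.png",f["image"])
    print(n,{k:f[k] for k in f if k!="image"})
print(monitor.get_t(),monitor.get_tcp_pos(),monitor.get_ee_rot(),monitor.get_ft_force(),robot.hold_point_z)
E
```

```text
pics
side {'fx': 462.31820800654305, 'fy': 462.31820800654305, 'cx': 276.58008666955357, 'cy': 209.4543987137297, 'distortion': array([-0.05503759,  0.        ,  0.        ,  0.        ,  0.        ]), 'eye': array([ 0.3429589 , -1.22453467,  1.30103506]), 'attitude': array([ 0.91486406,  0.39244226, -0.03806193, -0.08697195])}
top {'fx': 525.6892146772515, 'fy': 525.6892146772515, 'cx': 276.00986036262026, 'cy': 196.53068616457693, 'distortion': array([-0.0576274,  0.       ,  0.       ,  0.       ,  0.       ]), 'eye': array([ 0.32635478, -0.01726401,  1.69875215]), 'attitude': array([-0.70263854, -0.06038678,  0.05791282,  0.70661066])}
0.1 [0.15113218 0.63156744 0.23037382] [-1.20090838e-04  1.17127460e-01  9.93116520e-01 -8.49830304e-04] [ 0.56388969 -0.00840861 -0.71350075] 0.0187
```

View pics/side0.png

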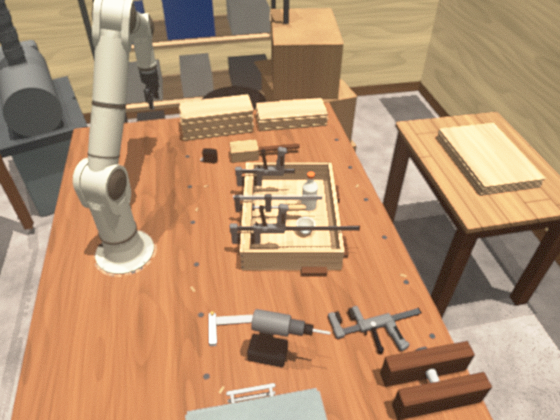

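View pics/top0.png

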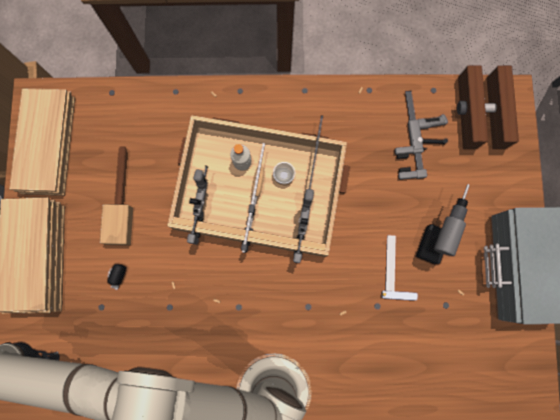

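The long-bar clamp is the right-hand one. In the top view its bar runs from about (297,258) to (321,118), past the back wall. The short-bar clamp is at about (200,200) and the screw clamp is in the middle. I'll zoom in on it.

```bash
python3 - <<'E'
import cv2
a=cv2.imread('pics/top0.png')[110:270,260:350]; cv2.imwrite('pics/topc.png',cv2.resize(a,None,fx=3.7,fy=3.7,interpolation=cv2.INTER_CUBIC))
a=cv2.imread('pics/side0.png')[190:280,220:370]; cv2.imwrite('pics/sidec.png',cv2.resize(a,None,fx=5,fy=5,interpolation=cv2.INTER_CUBIC))
E
```

```text
(no output)
```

View pics/topc.png

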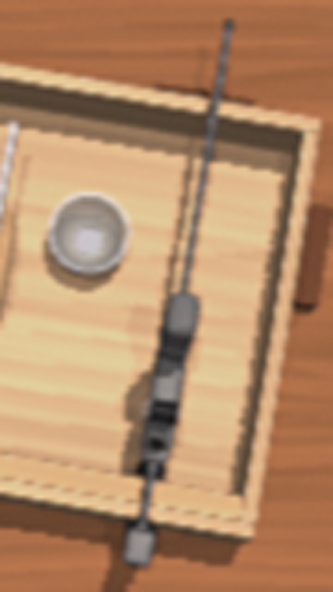

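View pics/sidec.png

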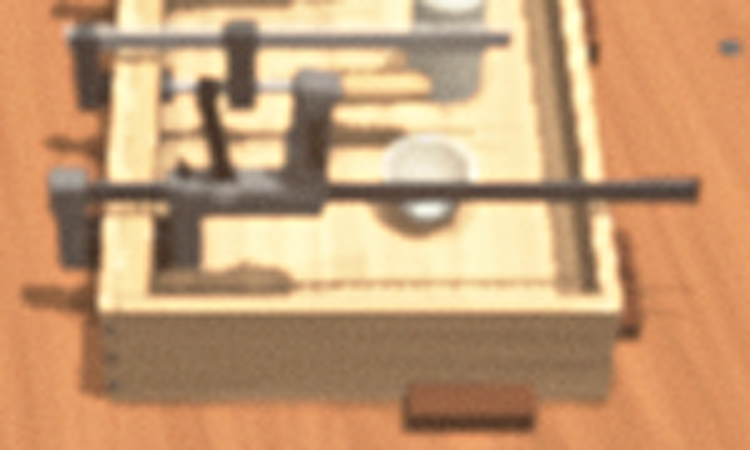

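```bash
cat > h.py <<'E'
import numpy as np, cv2
from scipy.spatial.transform import Rotation as R
def ray(f,u,v):
    K=np.array([[f["fx"],0,f["cx"]],[0,f["fy"],f["cy"]],[0,0,1]])
    p=cv2.undistortPoints(np.array([[[u,v]]],float),K,np.array(f["distortion"]))[0,0]
    q=f["attitude"]; d=R.from_quat([q[1],q[2],q[3],q[0]]).apply([p[0],-p[1],-1.])
    return np.array(f["eye"]),d/np.linalg.norm(d)
def plane(f,u,v,z):
    e,d=ray(f,u,v); return e+d*(z-e[2])/d[2]
def tri(fa,a,fb,b):
    e1,d1=ray(fa,*a); e2,d2=ray(fb,*b)
    s=np.linalg.lstsq(np.c_[d1,-d2],e2-e1,rcond=None)[0]
    p,q=e1+s[0]*d1,e2+s[1]*d2
    return (p+q)/2,np.linalg.norm(p-q)
def proj(f,P):
    q=f["attitude"]; c=R.from_quat([q[1],q[2],q[3],q[0]]).inv().apply(np.array(P)-f["eye"])
    K=np.array([[f["fx"],0,f["cx"]],[0,f["fy"],f["cy"]],[0,0,1]])
    return cv2.projectPoints(np.array([[c[0],-c[1],-c[2]]]),np.zeros(3),np.zeros(3),K,np.array(f["distortion"]))[0][0,0]
E
python3 - <<'E'
from station import vision
from h import *
np.set_printoptions(precision=4,suppress=True)
t=vision.grab_frame("top");s=vision.grab_frame("side")
c=lambda x,y:(260+(x+.5)/3.7-.5,110+(y+.5)/3.7-.5)
d=lambda x,y:(220+(x+.5)/5-.5,190+(y+.5)/5-.5)
e=plane(t,*c(229,20),.132); 
b=[plane(t,*c(x,y),.132) for x,y in((229,22),(212,120),(186,290),(150,478),(144,520))]
b=np.array(b); print(b)
m=b.mean(0); ax=np.linalg.svd(b-m)[2][0]; ax*=np.sign(ax[0]); print("axis",ax,np.degrees(np.arctan2(ax[1],ax[0])), "res",(b-m)@[-ax[1],ax[0],0])
print("bar end tri",tri(t,c(229,20),s,d(698,187)))
print("jaw top",plane(t,*c(138,545),.14), plane(s,*d(68,180),.14))
print("lever top tri",tri(t,c(163,408),s,d(207,86)))
print("grip top tri",tri(t,c(182,312),s,d(317,80)))
# front wall outer face: corners at top z=.1
w1=plane(t,*c(0,492),.1);w2=plane(t,*c(250,537),.1)
print("wall",w1,w2)
# origin = intersect axis with wall line
A=np.c_[ax[:2],-(w2-w1)[:2]]; k=np.linalg.solve(A,w1[:2]-m[:2]); O=m[:2]+k[0]*ax[:2]; print("origin",O)
w=(w2-w1)[:2]; print("wall normal deg",np.degrees(np.arctan2(w[0],-w[1])))
E
```

```text
[[ 0.8456 -0.1553  0.132 ]
 [ 0.7606 -0.1394  0.132 ]
 [ 0.6168 -0.1153  0.132 ]
 [ 0.4629 -0.0839  0.132 ]
 [ 0.4291 -0.0786  0.132 ]]
axis [ 0.9833 -0.1818  0.    ] -10.473455505249255 res [ 0.0003  0.0006 -0.0019  0.001   0.    ]
bar end tri (array([ 0.8492, -0.1558,  0.1265]), np.float64(5.3557879091893134e-05))
jaw top [ 0.4087 -0.0733  0.14  ] [ 0.4099 -0.0781  0.14  ]
lever top tri (array([ 0.5085, -0.0905,  0.2247]), np.float64(0.0005972829044157979))
grip top tri (array([ 0.5816, -0.1058,  0.2315]), np.float64(0.0006480385599902705))
wall [0.4549 0.0382 0.1   ] [ 0.4168 -0.1666  0.1   ]
origin [ 0.433  -0.0794]
wall normal deg -10.53911499655496
```

Checks: the bar's axis is −10.47° and the wall normal −10.54°. The lever top triangulates to z = 0.2247 (0.225 expected), and the grip sits 151 mm along x (149 expected). I'll close the gripper and go above the space in front of the lever.

```bash
cat >> h.py <<'E'
TH=np.radians(-10.5); AX=np.array([np.cos(TH),np.sin(TH),0]); O=np.array([.434,-.0785,0])  # mean of lateral estimates
a=(np.pi+TH)/2; Q=[0,float(np.cos(a)),float(np.sin(a)),0]
def P(x,z): p=O+AX*x; p[2]=z; return p
E
python3 - <<'E'
from station import *
from station import robot, effector, planner, vision, monitor
from h import *
np.set_printoptions(precision=4,suppress=True)
effector.gripper_to(0.0); print(monitor.get_t(),monitor.get_grip_width())
p=monitor.get_tcp_pos()
robot.move_straight([p[0],p[1],.36],v=.25); print(monitor.get_t())
robot.movep(P(.02,.36),Q); print(monitor.get_t(),monitor.get_tcp_pos(),P(.02,.36),monitor.get_joint_positions())
robot.move_straight(P(.02,.19),v=.15); print(monitor.get_t(),monitor.get_tcp_pos(),P(.02,.19),monitor.get_ft_force(),monitor.get_ee_rot(),Q)
for n in("side","top"):
    f=vision.grab_frame(n); cv2.imwrite(f"pics/{n}1.png",f["image"])
s=cv2.imread('pics/side1.png')[130:280,200:370]; cv2.imwrite('pics/side1c.png',cv2.resize(s,None,fx=4,fy=4,interpolation=cv2.INTER_CUBIC))
E
```

```text
0.9667 0.0008717581127154673
1.6333
4.3667 [ 0.454  -0.0813  0.3599] [ 0.4537 -0.0821  0.36  ] [-0.2772  0.0071  0.4009  1.851  -0.0029  1.2842  1.5136]
5.65 [ 0.4543 -0.0822  0.1907] [ 0.4537 -0.0821  0.19  ] [ 0.2457  0.4545 -0.2262] [0.0007 0.0915 0.9958 0.    ] [0, 0.09150161866340252, 0.9958049275746618, 0]
```

View pics/side1c.png

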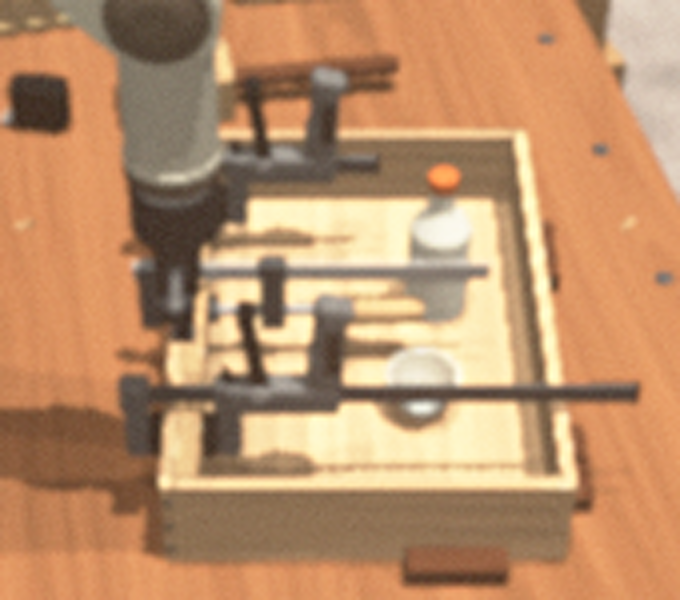

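View pics/top1.png

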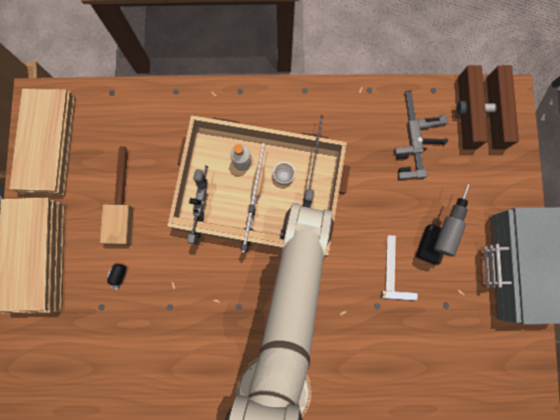

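The fingertip is at crop (183,335), about 40 mm in front of the upright lever at (245,310) and in line with it, as expected. I'll advance in small force-checked steps.

```bash
python3 - <<'E'
from station import robot, effector, planner, vision, monitor
from h import *
import json
np.set_printoptions(precision=3,suppress=True)
robot.move_straight(P(.045,.19),v=.08); robot.dwell(.1)
f0=np.array(monitor.get_ft_force()); print(monitor.get_t(),f0)
x=.045
hit=False
while x<.0895:
    st=.003 if x<.068 else .0015
    x+=st; robot.move_straight(P(x,.19),v=.03)
    f=np.array(monitor.get_ft_force())-f0; q=np.array(monitor.get_tcp_pos()); n=-f@AX
    print(round(x,4),round(float((q-O)@AX),4),"t",round(monitor.get_t(),2),"n %.2f"%n,f)
    if n>5.5: hit=True;break
    if n>15: break
json.dump(dict(x=x,f0=f0.tolist()),open('st.json','w'))
print(hit)
E
```

```text
6.3167 [ 1.195  0.678 -1.02 ]
0.048 0.048 t 6.57 n 1.76 [-1.803 -0.047  1.207]
0.051 0.0512 t 6.82 n 1.21 [-1.493 -1.412  1.117]
0.054 0.0542 t 7.07 n 0.46 [-0.506 -0.215  1.497]
0.057 0.0568 t 7.32 n 2.18 [-2.102  0.623  0.981]
0.06 0.06 t 7.57 n 2.05 [-2.232 -0.773  1.526]
0.063 0.0631 t 7.82 n 2.51 [-2.764 -1.152  1.74 ]
0.066 0.0661 t 8.07 n 2.12 [-2.269 -0.621  1.649]
0.069 0.0691 t 8.32 n 2.72 [-2.925 -0.879  0.743]
0.0705 0.0704 t 8.57 n 3.55 [-3.649 -0.2    2.142]
0.072 0.072 t 8.82 n 4.45 [-4.529 -0.012  1.746]
0.0735 0.0736 t 9.07 n 3.40 [-3.595 -0.742  3.085]
0.075 0.0751 t 9.32 n 4.35 [-4.376  0.25   3.267]
0.0765 0.0764 t 9.57 n 5.37 [-5.534 -0.381  4.183]
0.078 0.0767 t 9.82 n 8.10 [-8.124  0.634  7.005]
True
```

Contact began at x ≈ 0.056. At 0.0767 the TCP stalls and the force climbs to 8 N, so it's at the stop after about 20 mm of travel. I'll press slightly firmer, hold, and photograph.

```bash
python3 - <<'E'
from station import robot, vision, monitor
from h import *
import json
f0=np.array(json.load(open('st.json'))['f0'])
def rd():
    f=np.array(monitor.get_ft_force())-f0; q=np.array(monitor.get_tcp_pos())
    print(round(float((q-O)@AX),4),"t",round(monitor.get_t(),2),"n %.2f"%(-f@AX),f.round(2))
rd(); robot.move_straight(P(.0787,.19),v=.02); rd()
for i in range(5): robot.dwell(.25); rd()
f=vision.grab_frame("side"); cv2.imwrite("pics/side2.png",f["image"])
cv2.imwrite('pics/side2c.png',cv2.resize(f["image"][130:280,200:370],None,fx=4,fy=4,interpolation=cv2.INTER_CUBIC))
E
```

```text
0.0767 t 9.82 n 8.10 [-8.12  0.63  7.01]
0.0768 t 10.07 n 10.22 [-10.26   0.71   9.01]
0.0768 t 10.32 n 10.40 [-10.21   2.     8.5 ]
0.0768 t 10.57 n 10.17 [-10.25   0.51   9.59]
0.0768 t 10.82 n 10.55 [-10.67   0.29   9.44]
0.0768 t 11.07 n 10.34 [-10.37   0.79   8.76]
0.0768 t 11.32 n 10.62 [-10.49   1.7    8.59]
```

View pics/side2c.png

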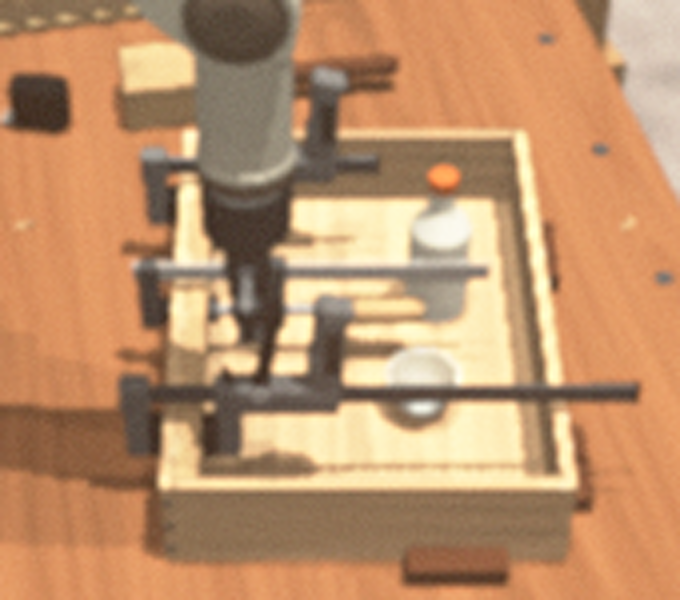

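The lever now leans towards the grip: its top moved from crop (245,310) to (278,310), mirroring its rest lean, and it is still short of the grip at (315,310). I held it at about 10 N for over 1.2 s. Now I'll release and withdraw.

```bash
python3 - <<'E'
from station import robot, vision, monitor
from h import *
robot.move_straight(P(.02,.19),v=.06); print(monitor.get_t(),monitor.get_ft_force())
robot.move_straight(P(.01,.33),v=.2)
robot.movep([.40,.14,.42],Q); robot.dwell(.3)
print(monitor.get_t(),monitor.get_tcp_pos(),monitor.get_ft_force())
for n in("side","top"):
    f=vision.grab_frame(n); cv2.imwrite(f"pics/{n}3.png",f["image"])
    if n=="side": cv2.imwrite('pics/side3c.png',cv2.resize(f["image"][130:280,200:370],None,fx=4,fy=4,interpolation=cv2.INTER_CUBIC))
    d=cv2.absdiff(cv2.GaussianBlur(f["image"],(5,5),0),cv2.GaussianBlur(cv2.imread(f'pics/{n}0.png'),(5,5),0)).max(2)
    cv2.imwrite(f"pics/{n}d.png",(d>30).astype('uint8')*255)
E
```

```text
12.4917 [ 0.38843219  0.40120695 -0.55564595]
14.6 [0.40024341 0.13903815 0.41962719] [0.21989934 0.09476415 0.43816083]
```

View pics/side3c.png

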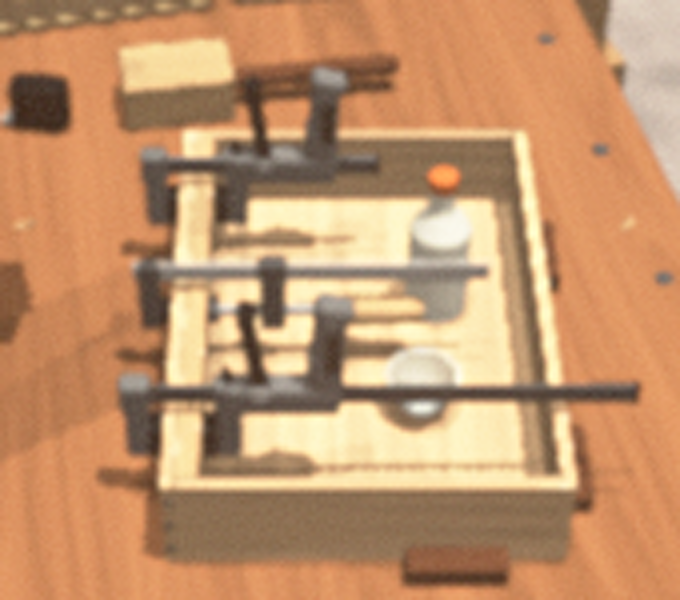

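View pics/top3.png

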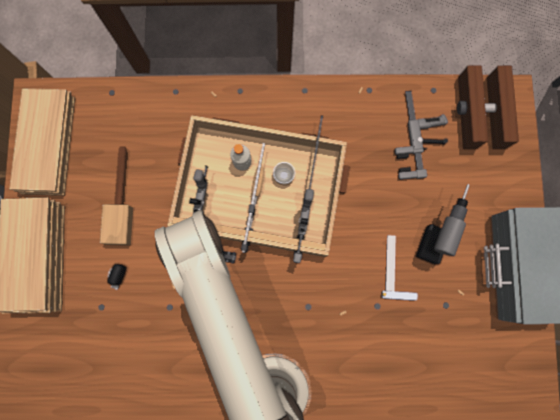

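View pics/topd.png

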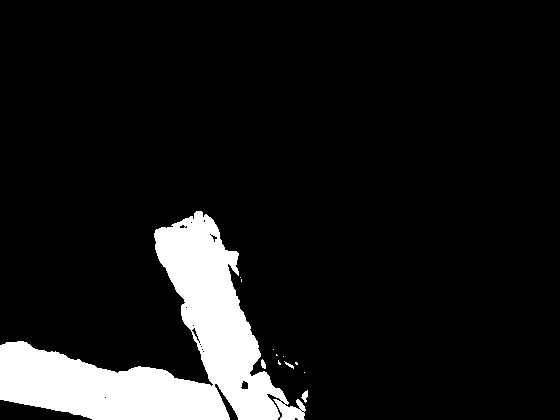

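The lever is back out, with its top at crop (245,310) as before, and the short clamp's lever at (252,85) is still out. The top-view difference shows only the arm, so nothing has moved. The arm is clear, so I'll hand in.

```bash
python3 - <<'E'
from station import workorder, monitor
workorder.job_done(); print(monitor.get_t())
E
```

```text
the job is handed in; nothing more can be done
the job is handed in; nothing more can be done
```

The long-bar clamp passed the check. With the closed fingers I pushed its lever about 20 mm until it came up hard on its stop. I held it there at about 10 N for a little over 1.2 s, then backed off and withdrew the arm.

- **At the stop:** the finger did not move at all during the hold (clamp x 76.8 mm), and the picture shows the lever leaning towards the grip but short of it.
- **After release:** the lever sprang back to where it started, and the short clamp's lever is still out. In the top view only the arm has changed since the start. I saved no difference picture for the side view that I looked at.
- **Time:** the robot's clock read 14.6 s at the last check before hand-in, against the 32 s limit.

None of the checks failed. Two readings were less clean:
- **Upward force:** the wrist also read about 9 N upwards during the hold. I put this down to friction of the tilting lever on the fingertip.
- **Force offset:** the sensor wandered by 1–2 N, so 10 N is accurate only to about that.

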